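# Load the label-tape dispenser

## Task

Load the blue tape roll at the front of the table into the white label dispenser: without picking it up, slide it flat along the table through the dispenser's open mouth and under its roof until it rests against the stop at the back of the bay. Only then press the sprung treadle on top of the dispenser all the way down to its stop and let it come up again. Leave the beige tape roll where it stands.

Things in the scene. Friction and masses are not known exactly. Their poses are not given: they have to be found in the camera images.
- blue_roll_center (a point): Centre of the loose blue tape roll (half-way up), a ring lying flat on the table: outer diameter 100 mm, open hole (brown core) 74 mm across, 24 mm tall, about 0.1 kg. z axis up.
- dispenser: White table-top label dispenser, fixed, 237 mm long in x, 134 wide (154 over lead-ins). Origin on the table; z up; the mouth looks to -x, the roll goes in along +x, sliding on the table (no floor). Bay 114 mm wide between cheeks (y = +-57 mm) from x = -108 mm to the stop, a wall at x = +5. Behind it to x = +105 is the housing, 72 mm tall, with the treadle on top.
- mouth (a point): Middle of the bay's open front, on the table, at x = -108 mm of the dispenser, same axes. Grey flared lead-ins before it widen to about 134 mm at x = -131 mm. From here to the roof the bay is open above; cheeks and lead-ins are 26 mm tall.
- roof_edge (a point): Middle of the lower front edge of the bay's roof, at x = -60 mm, 34 mm above the table, same axes. The roof runs from here to the stop: 34 mm clear below, top face at 46 mm. A loaded roll still shows about 35 mm in front of the roof, so it is pushed home from behind.
- home (a point): Where the blue roll's centre is when it touches the stop: at x = -45 mm, y = 0 and 12 mm up in the dispenser's frame. Same axes as the dispenser.
- treadle (a joint): Treadle angle in rad: 0 = up (at rest), 0.20 = down on its stop. A spring brings it back up; pressed at its pad it takes about 6 N to start and about 8 N at the stop.
- treadle_pad (a point): Where to press: on the upper face of the steel treadle plate (86 x 86 x 6 mm, black ribs), mid-width, 66 mm in front of its hinge (at the rear, x = +93 mm of the dispenser, 80 mm up). At rest the plate rises 0.20 rad towards the mouth and this point is 98 mm above the table; at the stop it is level, and this point 85 mm up.
- beige_roll_center (a point): Centre of the loose beige packing-tape roll (100 mm across, 48 mm tall, too tall for the mouth), a bystander lying on the table.

How it is judged:
By the outcome, as a careful person would: the job done as asked, in the order asked, and still so for the second after the job is handed in, with the robot touching nothing.
It also fails if it takes over 64 s, if anything falls off the work surface, if the arm or the gripper's body presses on something with over 40 N, if the wrist force passes 120 N, or if a joint passes its speed limit or range.

## Robot

A 7-joint arm with a two-finger parallel gripper is mounted at the origin on a cart in front of the work surface, level with it; the furniture and walls round the work are solid. World frame = base frame: x ahead of the robot, y to its left, z up, the work surface at z = 0. Lengths are in m, angles in rad, forces in N, time in s.
With the tool pointing down it reaches from about 0.425 to 0.95 m from the base axis. Payload 4.7 kg.
Tool frame: the origin (TCP) lies midway between the tips of the shut fingers; the grasp point (between the pads) lies 19 mm behind it; z points along the fingers, x is the direction in which the jaws open and shut, and the axes are right-handed (so a half turn about z gives the same grasp; the last joint's range is limited). The gripper opens to 87 mm and grips with 3 to 60 N. Pads are 19 mm wide; open, the fingers measure 117 mm over their backs; the gripper's body (75 mm by 190 mm) begins 51 mm behind the grasp point.
Start: joints at [1.108, 0.469, -0.049, 1.532, 0.024, 1.141, -0.082], TCP at [0.284, -0.612, 0.223] pointing down, gripper open.
Joint ranges: [-2.59, 2.59], [-0.33, 1.99], [-1.39, 1.29], [0.1, 2.45], [-1.04, 4.18], [0.21, 1.99], [-2.66, 2.66]. Speed limits (rad/s): [2.57, 2.57, 3.14, 3.14, 3.14, 3.14, 3.14].

## Interface

Orientations are given as [roll, pitch, yaw] about the fixed x, y, z axes, in that order (R = Rz(yaw) Ry(pitch) Rx(roll)).
In Python, from rig import movep, servo_line, movej, gripper_to, hold, solve_ik, state, capture, get_calibration, IKError, finish_job, boxes_of, pinpoint gives the robot as it stands. Calls block until the motion is done:
- movep(position, orientation): joint-space move of the TCP to a pose.
- servo_line(position, rot=None, v=0.15, guard=None): straight line of the TCP; rot=None keeps the orientation; v is the mean speed in m/s. With guard (N) it stops when the force on the tool has changed by that much, and returns True; else False.
- movej(angles): joint-space move.
- gripper_to(opening, squeeze=None): finger opening in m; squeeze is the grip in N (None keeps the last); returns when the fingers have stopped.
- hold(seconds).
- solve_ik(position, orientation): joint angles nearest the present ones, or None.
- state(): the state.
- capture(name): name is "scene" or "top" or "wrist"; returns the picture (384x512x3 uint8, blue, green, red); there is no depth.
- get_calibration(name): a dict with "fovy" (degrees; the focal length in pixels is half the picture's height over the tangent of half this angle, whatever the lens; pixels are square), "cx", "cy" (the principal point, pixels), "k1" (the pictures are not rectified: a ray, as slopes to the right and down, at radius r is drawn at 1 + k1 r^2 times it, then the intrinsics apply), "R" (3x3) and "t" (3): a world point X has camera coordinates R X + t. Camera axes: x right, y down, z forward; pixel columns grow to the right and rows downward; lengths in m; the calibration is good to about 2 mm. A picture is of the moment at which its call begins: read the wrist's pose just before it. get_calibration takes no time and is no camera call; for the wrist camera it gives the pose at the moment of the call.
A pose or a line that the arm cannot do raises IKError and nothing moves.
- finish_job(): hands the job in, once; it reports no verdict.
Trained networks look in the newest picture that a camera, given by its name, has taken for a name from the list of things; names that differ only in an ending like _2 or _b are one class to them, and where a whole thing is asked for, a point or a joint stands for the part that bears it (a point fixed in the world has none). Each returns a list of dicts, best first, with "score" (0 to 1); they miss things now and then, are a little off and sometimes report something else, mostly with a low value. They report only what shows in the picture. A call takes as long as a camera call.
- boxes_of(thing, camera): "centre" ([column, row] in pixels, amid what is visible of it).
- pinpoint(thing, camera): "centre" ([column, row] in pixels: a listed point, or the origin of a listed thing).
The state is a dict: "t": time; "qpos": joint angles; "joint_vel": joint speeds; "tau": joint torques, N m; "ee_pos": TCP position; "tool_rot": TCP orientation; "contact_force": force on the tool from outside, world axes, zero at the start; "moment": the same for the moment, N m; "finger_gap": finger opening in m.
Only numpy, scipy, OpenCV 4.12 (cv2) and the standard library are available. Lean on these libraries where they do the work, as an engineer would, in place of code of your own. Each camera call takes 0.05 s, during which the arm holds its last target.

## Working session

There is one attempt and no reset: what is moved stays moved. The work goes in short steps, each a Python script; the robot and the scene stay as the last script left them, time stands still between calls to the robot, and variables do not carry over. Pictures are saved under pics/ and viewed, and the job is handed in when it is done.

```bash
mkdir -p pics; ls; cat > h.py <<'E'
import numpy as np, cv2
from rig import *
def ray(name,px,cal=None):
    c=cal or get_calibration(name)
    f=192/np.tan(np.radians(c["fovy"])/2)
    u=np.array([(px[0]-c["cx"])/f,(px[1]-c["cy"])/f]); s=u.copy()
    for _ in range(30): s=u/(1+c["k1"]*(s@s))
    R=np.array(c["R"]);t=np.array(c["t"])
    return -R.T@t, R.T@np.array([s[0],s[1],1.])
def atz(name,px,z,cal=None):
    o,d=ray(name,px,cal); return o+d*(z-o[2])/d[2]
def proj(name,X,cal=None):
    c=cal or get_calibration(name)
    f=192/np.tan(np.radians(c["fovy"])/2)
    p=np.array(c["R"])@np.array(X)+np.array(c["t"]); s=p[:2]/p[2]; s=s*(1+c["k1"]*(s@s))
    return s*f+[c["cx"],c["cy"]]
E
python3 - <<'E'
from h import *
Z=dict(blue_roll_center=.012,dispenser=0,mouth=0,roof_edge=.034,home=.012,treadle_pad=.098,beige_roll_center=.024)
for c in("scene","top"):
    im=capture(c); cv2.imwrite(f"pics/{c}0.png",im)
    for n,z in Z.items():
        for r in pinpoint(n,c)[:2]:
            print(c,n,np.round(r["centre"],1),round(r["score"],2),atz(c,r["centre"],z).round(4))
print(state()["t"])
E
```

```text
pics
scene blue_roll_center [310.2 197.6] 0.65 [ 0.468  -0.2273  0.012 ]
scene dispenser [183.7 258.8] 0.62 [0.4938 0.2342 0.    ]
scene mouth [217.4 245.4] 0.89 [0.4807 0.1347 0.    ]
scene roof_edge [202.2 240.8] 0.93 [0.4865 0.1781 0.034 ]
scene home [195.9 251.1] 0.73 [0.486  0.2003 0.012 ]
scene treadle_pad [171.9 239.8] 0.91 [0.465  0.2757 0.098 ]
scene treadle_pad [194.4 252.4] 0.27 [0.3904 0.2631 0.098 ]
scene beige_roll_center [349.9 176. ] 0.64 [ 0.4603 -0.4237  0.024 ]
top blue_roll_center [338.6 191.5] 0.75 [ 0.4788 -0.2305  0.012 ]
top dispenser [173.5 187. ] 0.58 [0.481  0.2378 0.    ]
top roof_edge [188.5 184.7] 0.6 [0.4863 0.1868 0.034 ]
top home [189.6 185.2] 0.92 [0.4864 0.1886 0.012 ]
top treadle_pad [149.6 185.2] 0.81 [0.4782 0.2746 0.098 ]
top beige_roll_center [396.2 201.2] 0.82 [ 0.455  -0.3893  0.024 ]
0.8
```

View pics/scene0.png

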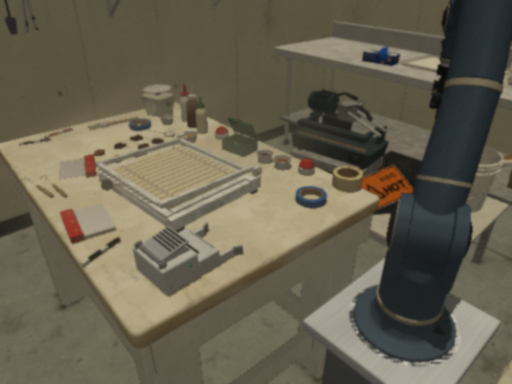

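View pics/top0.png

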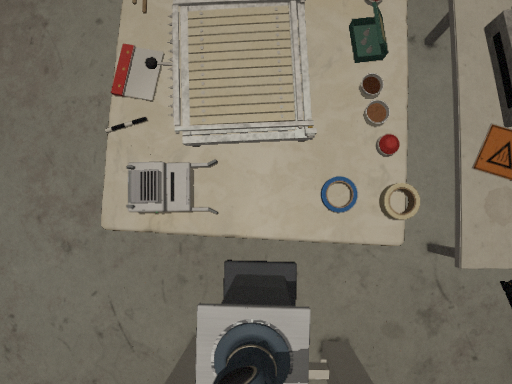

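The top view shows the blue ring at (339,194), the beige roll at (401,202), and the dispenser at (160,187) with its mouth facing right (world -y). Next I'll take close-ups with the wrist camera.

```bash
python3 - <<'E'
from h import *
s=state(); print(s["tool_rot"]); c=get_calibration("wrist"); R=np.array(c["R"]);t=np.array(c["t"]); print(-R.T@t, R.round(2), c["fovy"])
Z=dict(blue_roll_center=.012,dispenser=0,mouth=0,roof_edge=.034,home=.012,treadle_pad=.098,beige_roll_center=.024)
def look(tag,names):
    hold(.3)
    cal=get_calibration("wrist"); im=capture("wrist"); cv2.imwrite(f"pics/{tag}.png",im); np.save(f"pics/{tag}.npy",cal,allow_pickle=True)
    for n in names:
        for r in pinpoint(n,"wrist")[:2]:
            print(tag,n,np.round(r["centre"],1),round(r["score"],2),atz("wrist",r["centre"],Z[n],cal).round(4))
for tag,p,n in (("wb",[.46,-.30,.33],["blue_roll_center","beige_roll_center"]),("wd",[.46,.15,.33],["dispenser","mouth","roof_edge","home","treadle_pad"])):
    for yaw in (0,np.pi,np.pi/2,-np.pi/2):
        q=solve_ik(p,[np.pi,0,yaw]); print(tag,yaw,None if q is None else np.round(q,2))
    movep(p,[np.pi,0,0] if solve_ik(p,[np.pi,0,0]) is not None else [np.pi,0,np.pi]); look(tag,n)
print(state()["t"])
E
```

```text
[-3.14155142e+00 -1.69195821e-04 -1.13701722e+00]
[ 0.35205583 -0.58066665  0.38460399] [[ 0.42 -0.91 -0.  ]
 [-0.87 -0.4   0.27]
 [-0.25 -0.11 -0.96]] 65.6129880231717
wb 0 [ 0.84  0.21 -0.41  1.67  0.09  1.28  0.42]
wb 3.141592653589793 [ 0.39  0.18  0.14  1.69 -0.03  1.27 -2.61]
wb 1.5707963267948966 [ 1.07  0.25 -0.69  1.66  0.17  1.29  1.92]
wb -1.5707963267948966 [ 0.59  0.19 -0.11  1.68  0.02  1.27 -1.09]
wb beige_roll_center [257.8 209.3] 0.68 [ 0.458  -0.3917  0.024 ]
wd 0 [ 0.4   0.15 -0.88  1.78  0.12  1.27 -0.52]
wd 3.141592653589793 [ 0.62  0.22 -1.18  1.77  0.21  1.29  2.53]
wd 1.5707963267948966 [ 0.51  0.18 -1.02  1.78  0.16  1.27  1.02]
wd -1.5707963267948966 [ 0.27  0.13 -0.74  1.79  0.09  1.26 -2.06]
wd dispenser [271.2  95. ] 0.86 [0.48   0.2413 0.    ]
wd home [274.1 124.8] 0.84 [0.4845 0.1955 0.012 ]
wd treadle_pad [272.6  66.6] 0.92 [0.4776 0.2722 0.098 ]
4.9
```

View pics/wb.png

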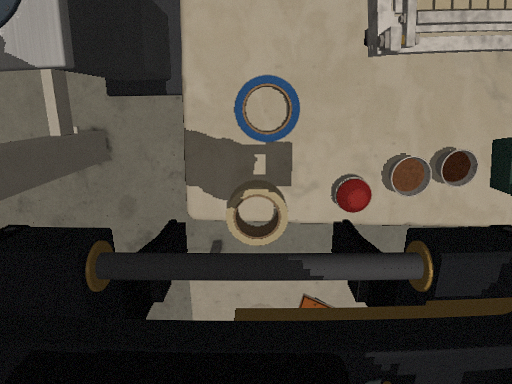

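View pics/wd.png

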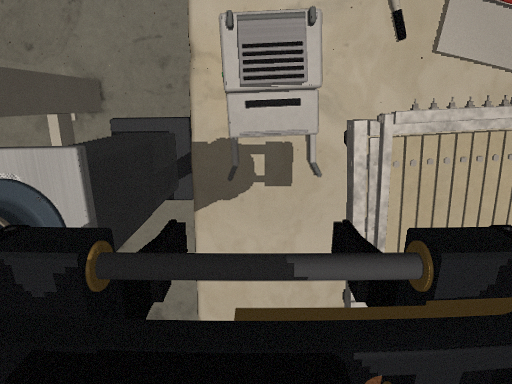

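In wb the blue ring is centred near (267,108) and the beige roll near (257,212). In wd the dispenser sits at (271,75) with its mouth pointing down the image and a slight turn. I'll zoom in to get its yaw.

```bash
python3 - <<'E'
import cv2,numpy as np
a=cv2.imread("pics/wd.png")[0:190,200:360]; cv2.imwrite("pics/wdz.png",cv2.resize(a,None,fx=3.15,fy=3.15,interpolation=cv2.INTER_CUBIC))
from h import *
im=cv2.imread("pics/wb.png"); hsv=cv2.cvtColor(im,cv2.COLOR_BGR2HSV)
m=cv2.inRange(hsv,(100,120,50),(125,255,255)); m[:,:200]=0;m[200:]=0
cs=max(cv2.findContours(m,0,1)[0],key=cv2.contourArea); e=cv2.fitEllipse(cs);print(e)
cal=np.load("pics/wb.npy",allow_pickle=True).item()
P=np.array([atz("wrist",p[0],.02,cal)[:2] for p in cs])
A=np.c_[2*P,np.ones(len(P))];s=np.linalg.lstsq(A,(P**2).sum(1),rcond=None)[0];print(s[:2],np.sqrt(s[2]+s[0]**2+s[1]**2))
E
```

```text
((266.702880859375, 108.10045623779297), (63.74362564086914, 65.13086700439453), 12.214588165283203)
[ 0.4719001  -0.22998477] 0.04881470222949928
```

View pics/wdz.png

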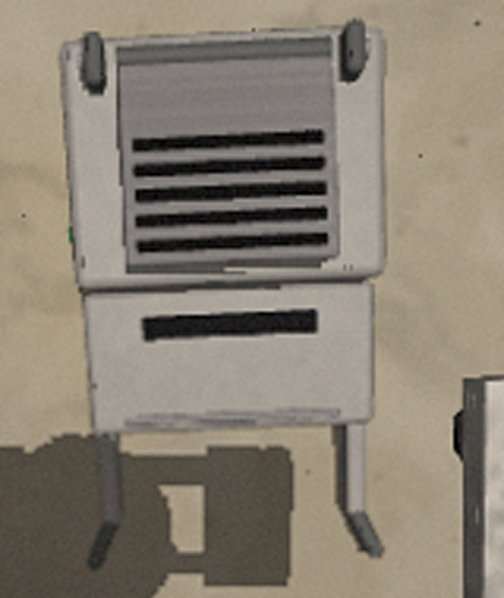

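```bash
python3 - <<'E'
from h import *
from scipy.optimize import least_squares
cal=np.load("pics/wd.npy",allow_pickle=True).item()
M=[((-60,67,46),(229.5,137.5)),((-60,-67,46),(318.1,133.3)),((5,67,72),(225.4,92)),((5,-67,72),(321.3,88)),((105,67,72),(219.7,14.3)),((105,-67,72),(322.2,9.5)),((-131,73,26),(230.2,180.3)),((-131,-73,26),(319.4,176.2))]
T=lambda p,L:[p[0]+np.cos(p[2])*L[0]/1e3-np.sin(p[2])*L[1]/1e3,p[1]+np.sin(p[2])*L[0]/1e3+np.cos(p[2])*L[1]/1e3,L[2]/1e3]
f=lambda p:np.concatenate([proj("wrist",T(p,L),cal)-x for L,x in M])
for loss in("linear","soft_l1"):
    r=least_squares(f,[.48,.24,1.6],loss=loss); print(r.x,np.degrees(r.x[2]));print(r.fun.reshape(-1,2).round(1).tolist())
for n,L in dict(mouth=(-108,0,0),home=(-45,0,12),pad=(27,0,98),edge=(-60,0,34)).items(): print(n,np.round(T(r.x,L),4))
for p in((345,120),(345,300)): print(atz("wrist",p,0.05,cal))
E
```

```text
[0.48028006 0.24028909 1.61482141] 92.5224511908566
[[-0.5, 1.1], [1.0, 1.4], [-1.6, 0.4], [1.7, 0.1], [-1.3, -2.3], [0.8, -2.1], [-0.6, 1.4], [0.6, 1.6]]
[0.4802659  0.24074689 1.61441369] 92.4990907127328
[[-0.6, 0.8], [1.0, 1.1], [-1.6, 0.1], [1.7, -0.3], [-1.3, -2.7], [0.9, -2.5], [-0.7, 1.1], [0.6, 1.3]]
mouth [0.485  0.1328 0.    ]
home [0.4822 0.1958 0.012 ]
pad [0.4791 0.2677 0.098 ]
edge [0.4829 0.1808 0.034 ]
[0.5860682  0.20513032 0.05      ]
[ 0.61116146 -0.10136811  0.05      ]
```

Fit: the dispenser is at yaw 92.5°, with home at (.482,.196), and the networks agree within about 4 mm. The blue ring is at (.472,-.230), with radius and height consistent. I'll push it from behind with the two fingers as a cradle.

```bash
cat >> h.py <<'E'
D=np.array([.4803,.2405]); yw=1.6145; u=np.array([np.cos(yw),np.sin(yw)]); n=np.array([-u[1],u[0]])
rot=[np.pi,0,yw-np.pi/2]; off=.051
def dp(x,y=0): return D+x*u+y*n
E
python3 - <<'E'
from h import *
b=np.array([.472,-.230])
s=b-u*(off+.024)
movep([*s,.15],rot); gripper_to(.056)
print(state()["finger_gap"])
g=servo_line([*s,.007],v=.12,guard=8); print("down",g,state()["ee_pos"])
w=dp(-.19)-u*off
g=servo_line([*(b-u*(off+.002)),.007],v=.06,guard=8); print(g)
g=servo_line([*w,.007],v=.08,guard=8); st=state(); print(g,st["ee_pos"],st["contact_force"],st["t"])
cv2.imwrite("pics/top1.png",capture("top"));cal=get_calibration("wrist");cv2.imwrite("pics/w1.png",capture("wrist"));
for c in("top","wrist"):
    for r in pinpoint("blue_roll_center",c)[:2]: print(c,r,atz(c,r["centre"],.012))
print(dp(-.19))
E
```

```text
0.05592421061137652
down False [ 0.47588873 -0.30520872  0.00774284]
False
False [ 4.90839098e-01 -4.28450184e-04  7.00229243e-03] [ 0.41214366 -0.10943363  0.19796042] 13.0583
top {'centre': [240.7, 184.6], 'score': 0.59} [0.49152885 0.04398544 0.012     ]
[0.48860105 0.05068142]
```

View pics/w1.png

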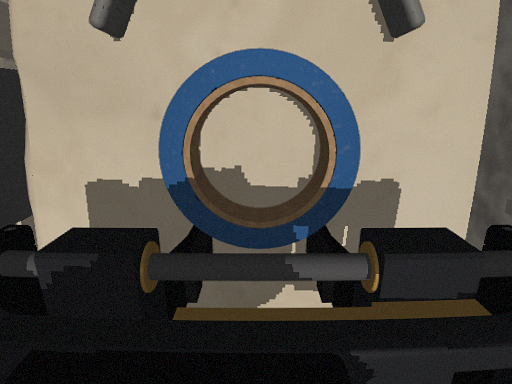

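View pics/top1.png

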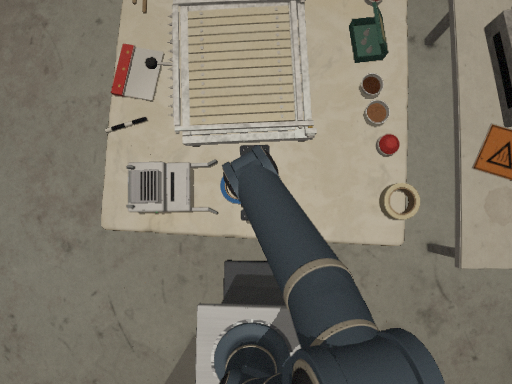

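The ring is cradled at column 260, centred between the lead-in tips (92 to 425, midpoint 258). I'll push it in.

```bash
python3 - <<'E'
from h import *
z=.007
g=servo_line([*(dp(-.07)-u*off),z],v=.07,guard=8); st=state(); print(g,st["ee_pos"],st["contact_force"].round(2) if hasattr(st["contact_force"],"round") else st["contact_force"])
g=servo_line([*(dp(-.035)-u*off),z],v=.025,guard=5); st=state(); print(g,st["ee_pos"],st["contact_force"],st["t"])
print("axis pos of roll if touching",(np.array(st["ee_pos"])[:2]-D)@u+off,(np.array(st["ee_pos"])[:2]-D)@n)
cv2.imwrite("pics/w2.png",capture("wrist"))
E
```

```text
False [0.48566248 0.11926864 0.0069945 ] [-0.51 -0.01 -0.64]
True [0.48425457 0.14547956 0.00671092] [-0.02394392  0.22222446  0.98082664] 16.1333
axis pos of roll if touching -0.04410247873386148 0.00020062584191920824
```

View pics/w2.png

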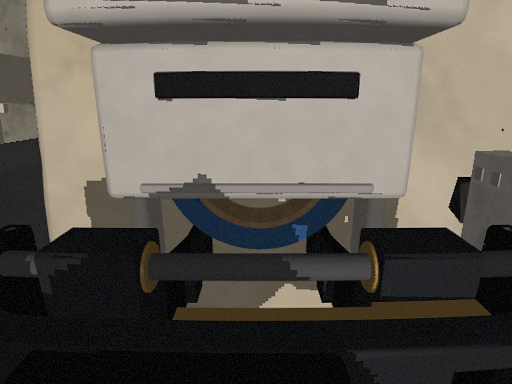

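The guard tripped with the roll at -44 mm, where home is -45. I'll push again to confirm it's the stop, then back off and look.

```bash
python3 - <<'E'
from h import *
z=.007
g=servo_line([*(dp(-.030)-u*off),z],v=.02,guard=8); st=state(); p=np.array(st["ee_pos"])[:2]; print(g,(p-D)@u+off,st["contact_force"])
servo_line([*(p-u*.04),z],v=.1)
q=p-u*.04
servo_line([*q,.16],v=.2)
servo_line([*(dp(-.26)),.30],v=.3); hold(.3)
cal=get_calibration("wrist"); cv2.imwrite("pics/w3.png",capture("wrist")); np.save("pics/w3.npy",cal,allow_pickle=True)
for nme,zz in(("blue_roll_center",.012),("home",.012),("treadle_pad",.098),("roof_edge",.034),("mouth",0)):
    for r in pinpoint(nme,"wrist")[:1]: 
        X=atz("wrist",r["centre"],zz,cal); print(nme,r,X,(X[:2]-D)@u,(X[:2]-D)@n)
print(state()["t"])
E
```

```text
True -0.04417054845743457 [0.73012168 0.04036744 1.10516276]
roof_edge {'centre': [261.9, 5.3], 'score': 0.75} [0.4852196  0.18182487 0.034     ] -0.058834037664713186 -0.0023513962908841522
19.3833
```

View pics/w3.png

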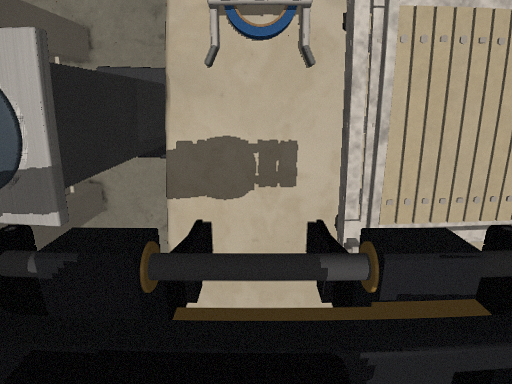

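The stop position repeats at -44.2 mm, and the rim is visible at (260,38) in front of the roof. Next is the treadle.

```bash
python3 - <<'E'
from h import *
cal=np.load("pics/w3.npy",allow_pickle=True).item()
X=atz("wrist",(260,39.5),.012,cal); print("rim rear",(X[:2]-D)@u+.05,(X[:2]-D)@n)
gripper_to(0.0)
p=dp(.027)
movep([*p,.20],rot)
servo_line([*p,.115],v=.1)
g=servo_line([*p,.076],v=.02,guard=16); st=state(); print(g,st["ee_pos"],st["contact_force"])
g2=None
hold(.1);st=state(); print(st["ee_pos"],st["contact_force"],st["t"])
cv2.imwrite("pics/s4.png",capture("scene"))
E
```

```text
rim rear -0.0461912200905301 9.864085315280068e-05
True [0.47937696 0.26567317 0.08349061] [-1.59775564 -1.9893832   7.7325052 ]
[0.47935318 0.26566787 0.08342315] [-1.47315468 -1.00063904  7.20131485] 24.2333
```

View pics/s4.png

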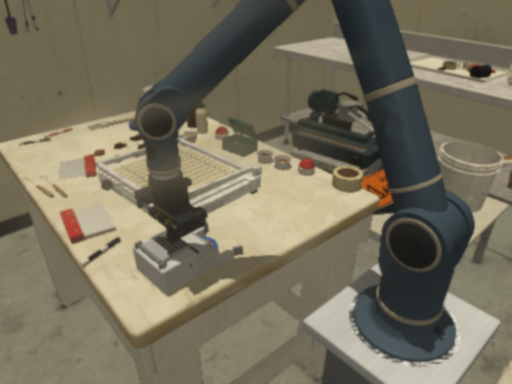

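The guard tripped at 16 N with z=83.5 mm, which matches the stop at 85. I'll press a little more to confirm it's hard, then release.

```bash
python3 - <<'E'
from h import *
p=dp(.027)
g=servo_line([*p,.078],v=.01,guard=10); st=state(); print(g,st["ee_pos"],st["contact_force"])
servo_line([*p,.12],v=.04); 
servo_line([*p,.2],v=.15)
servo_line([*dp(-.16),.33],v=.25); hold(.4)
st=state();print(st["contact_force"],st["t"])
cal=get_calibration("wrist"); cv2.imwrite("pics/w5.png",capture("wrist"))
for nme,zz in(("blue_roll_center",.012),("treadle_pad",.098)):
    for r in pinpoint(nme,"wrist")[:1]: 
        X=atz("wrist",r["centre"],zz,cal); print(nme,r,(X[:2]-D)@u,(X[:2]-D)@n)
cv2.imwrite("pics/s5.png",capture("scene"))
for r in pinpoint("beige_roll_center","scene")[:1]: print(r)
E
```

```text
True [0.47940766 0.26569216 0.08357896] [-0.79212335 -1.62853911  6.3571736 ]
[0.26133157 0.20058742 0.02290215] 27.7833
treadle_pad {'centre': [260.0, 5.2], 'score': 0.76} 0.03125258097321049 -0.0010619189073627652
{'centre': [349.1, 178.1], 'score': 0.56}
```

View pics/w5.png

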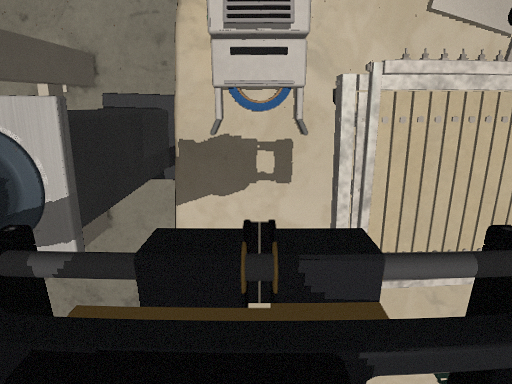

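View pics/s5.png

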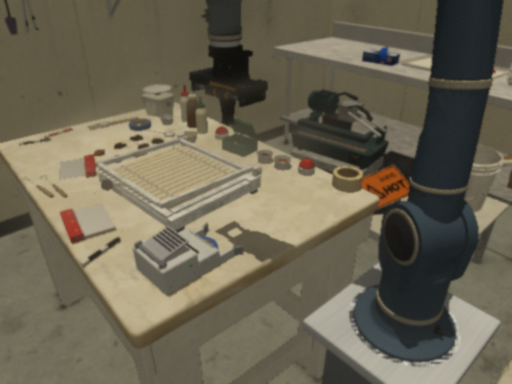

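The second press stopped at the same height, so that was the hard stop. The treadle is up again, the roll's rim still shows at (259,110), and the beige roll hasn't moved (349,178).

```bash
python3 - <<'E'
from h import *
X=atz("wrist",(259.5,110.5),.006); print((X[:2]-D)@u+.05)
print(finish_job())
E
```

```text
-0.04427706977796991
the job is handed in; nothing more can be done
None
```

The blue roll is loaded against the stop and the treadle has been pressed fully and released. I handed the job in at about 28 s of the 64 s allowed.

- **Roll:** I slid it flat along the table with both fingers behind its rim, through the mouth and under the roof. The push was stopped twice at the same place, with the roll's centre at about -44 mm along the dispenser; home is -45 mm. Two camera readings of its rear rim, before and after the treadle press, put it at -46 and -44 mm.
- **Treadle:** I pressed it with the closed fingers until the force guard stopped the move at 16 N, with the tip at 83.5 mm. A second press stopped at 83.6 mm, so it was on a hard stop. That is about 1.5 mm below the listed 85 mm, within the calibration error. After release it looks raised again in the last pictures; I did not measure its angle.
- **Beige roll:** It still stands where it was. The network's point for it moved by about 2 pixels in the scene camera, which is within its usual error.
- **Checks that gave nothing:** The network did not report the blue roll's centre once it was under the roof, so I used its visible rim instead.
- **End state:** The arm is clear of everything, and the tool force reads close to zero.

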